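# Park the cleaned machine parts

## Robot

A 6-joint arm with a two-finger parallel gripper is mounted at the origin on the work surface. World frame = base frame: x ahead of the robot, y to its left, z up, the work surface at z = 0. Lengths are in mm, angles in rad, forces in N, time in s.
With the tool pointing down it reaches from about 350 to 775 mm from the base axis. Payload 7.3 kg.
Tool frame: the origin (TCP) lies at the very end of the fingers, on their centre line; the grasp point (between the pads) lies 19 mm behind it; z points along the fingers, y is the line along which they close (so a half turn about z gives the same grasp; the last joint's range is limited). The gripper opens to 92 mm and grips with 3 to 60 N. Pads are 19 mm wide; open, the fingers measure 130 mm over their backs; the gripper's body (75 mm by 190 mm) begins 47 mm behind the grasp point.
Start: joints at [-0.146, 0.342, 1.524, -0, 1.275, -0.146], TCP at [525.019, 0.019, 226.741] pointing down, gripper open.
Joint ranges: [-2.53, 2.53], [-0.77, 2.02], [0.04, 2.7], [-1, 4.14], [0.28, 2.66], [-3.11, 3.11]. Speed limits (rad/s): [2.57, 2.57, 3.14, 3.14, 3.14, 3.14].

## Interface

Orientations are given as [roll, pitch, yaw] about the fixed x, y, z axes, in that order (R = Rz(yaw) Ry(pitch) Rx(roll)).
In Python, from plant import bot gives the robot as it stands.
- The arm moves only by the tool send_rows, never from a script. Its argument "rows" is a list of rows, each an object of numbers: "x", "y", "z": the shift along the tool's x, y, z in units of 0.2 m (1.0 is 0.2 m); "ax", "ay", "az": the turn, a rotation vector about the tool's x, y, z in units of 60 degrees (1.0 is 60 degrees); "jaw": the opening, from -1 (shut) to 1 (fully open), so that 0 is half open. In form: [{"x": .., "y": .., "z": .., "ax": .., "ay": .., "az": .., "jaw": ..}, ...]. A call has exactly 10 rows; each row is the pose to reach, as a shift and turn from the pose commanded when the call began, along the tool's axes at that moment; what a row does not reach only later rows make up. A row lasts 1/8 s, in which the tool goes at most 62.5 mm and 10.7 degrees, less where a joint would pass 70% of its speed; a pose out of reach is approached as far as the arm can. A call with a number of a shift or a turn outside -1 to 1 is refused whole. A call with a gripper value outside its range is refused whole. The fingers move at their own pace and stop on an object; the grip force is fixed at half the most. Time passes only in rows, so rows that repeat a pose let the fingers close, or fill a call up. It gives the time, the measured TCP pose, the force, the opening and the grip force at its end, in the units of the state.
- bot.get_obs(): the state, without advancing time (a new reading comes with each control period).
- bot.capture(name): name is "scene" or "side" or "wrist"; returns (picture, depth): 384x512x3 uint8, red, green, blue; 384x512 float32, mm along the optical axis (not along the pixel's ray), 0 where there is no reading.
- bot.camera_model(name): a dict with "vertical_fov" (degrees; the focal length in pixels is half the picture's height over the tangent of half this angle, whatever the lens; pixels are square), "cx", "cy" (the principal point, pixels), "k1" (the pictures are not rectified: a ray, as slopes to the right and down, at radius r is drawn at 1 + k1 r^2 times it, then the intrinsics apply), "R" (3x3) and "t" (3): a world point X has camera coordinates R X + t; the wrist camera has in their place "T_tool_cam" (4x4, takes a point from camera to tool coordinates, whose origin is the TCP and whose axes are the flange's). Camera axes: x right, y down, z forward; pixel columns grow to the right and rows downward; lengths in mm; the calibration is good to about 2 mm. A picture is of the moment at which its call begins: read the wrist's pose just before it. camera_model takes no time and is no camera call.
- bot.close_job(): hands the job in; it is judged then, once.
The state is a dict: "time": time; "joint_positions": joint angles; "dq": joint speeds; "tau": joint torques, N m; "tool_pos": TCP position; "tcp_rot": TCP orientation; "contact_force": force on the tool from outside, world axes, zero at the start; "moment": the same for the moment, N m; "grip_width": finger opening in mm; "finger_force": force on a finger pad.
Only numpy, scipy, OpenCV 4.12 (cv2) and the standard library are available. Lean on these libraries where they do the work, as an engineer would, in place of code of your own. Each camera call takes 0.05 s, during which the arm holds its last target. There are 200 camera calls.

## Task

The machine's four loose metal parts have been washed; put each on its own green parking place on the bench: the long mould flat in the long tray, the short mould flat in the short tray, the funnel mouth down in the round dish, and the collar down over the post. Each must sit fully home, flat on the floor of its place and inside its rim, and be let go. Do not drop the parts from a height, and leave the little glass jar and the brass weight standing where they are.

Things in the scene. Friction and masses are not known exactly. Their poses are not given: they have to be found in the camera images.
- long_mould: the longer of two specimen moulds; solid bare aluminium block 100 long (its x axis) x 34 wide (y) x 30 mm high with a dark dog-bone recess drawn along its top, about 270 g; lies flat on the bench at any yaw; origin at the centre of its underside. Grip it across the 34 mm width; the half-turned pose is the same
- short_mould: the shorter of two specimen moulds; solid bare aluminium block 60 long (its x axis) x 34 wide (y) x 30 mm high with a dark dog-bone recess drawn along its top, about 160 g; lies flat on the bench at any yaw; origin at the centre of its underside. Grip it across the 34 mm width; the half-turned pose is the same
- funnel: feed funnel of bare aluminium, hollow, standing mouth down: mouth 70 mm across at the bottom (straight for 6 mm), narrowing to a 26 mm upright spout from 36 mm to 68 mm height; about 90 g. Origin at the centre of its mouth, on the bench. Grip it by the spout from above
- collar: plain ring-shaped collar of bare aluminium lying flat, 60 mm outside diameter, 42 mm bore, 28 mm high, about 200 g. Origin at the centre of its underside. Grip it across the outside, or pinch its 9 mm wall
- long_nest: parking tray for the long mould, the longer of the two oblong ones; shallow fixed tray of green painted steel, inside 120 (its x axis) x 54 mm (y), floor 3 mm above the bench, rim 5 mm wide and 7 mm high above the bench, so 10 mm of room all round the mould; fingers gripping the mould may come down over the rim, so keep their tips over 7 mm above the bench. Origin at the centre of its underside, on the bench
- short_nest: parking tray for the short mould, the shorter of the two oblong ones; shallow fixed tray of green painted steel, inside 80 (its x axis) x 54 mm (y), floor 3 mm above the bench, rim 5 mm wide and 7 mm high above the bench, so 10 mm of room all round the mould; fingers gripping the mould may come down over the rim, so keep their tips over 7 mm above the bench. Origin at the centre of its underside, on the bench
- funnel_dish: parking place of the funnel: the round, empty, shallow fixed dish of green painted steel, 90 mm across inside the rim, 100 mm outside, floor 3 mm and rim 7 mm above the bench. Origin at the centre of its underside, on the bench
- collar_post: parking place of the collar: a fixed green painted steel disc, 84 mm across and 4 mm thick, with an upright post in its middle, 20 mm in diameter, pointed a little, top 34 mm above the bench. Origin at the centre of its underside, on the bench
- jar: small clear glass jar with a white lid, 40 mm across, 46 mm high, standing loose among the other things; to be left alone. Origin at the centre of its underside
- weight: small brass balance weight with a knob, 32 mm across, 43 mm high, standing loose among the other things; to be left alone. Origin at the centre of its underside
There are look-alikes about, which are no part of the job. What is shaped like the long_nest but brown or purple is not meant.

How it is judged:
By the outcome, as a careful person would: the job done as asked, in the order asked, and still so for the second after the job is handed in, with the robot touching nothing.
It also fails if it takes over 112 s, if anything falls off the work surface, if the arm or the gripper's body presses on something with over 40 N, if the wrist force passes 120 N, or if a joint passes its speed limit or range.

## Working session

There is one attempt and no reset: what is moved stays moved. The work goes in short steps, Python scripts to look and compute and a tool call to move; the robot and the scene stay as the last step left them, time stands still between calls to the robot, and variables do not carry over. Pictures are saved under pics/ and viewed, at most 14 in all, crops included, and the job is handed in when it is done.

Besides the shell and the picture viewer there is one more tool, called after "Call:" as name(argument=value, ...) on one line, values as JSON. send_rows: Moves the arm, as the interface text tells. Its arguments: {"type":"object","properties":{"rows":{"type":"array","items":{"type":"object","properties":{"x":{"type":"number","minimum":-1,"maximum":1},"y":{"type":"number","minimum":-1,"maximum":1},"z":{"type":"number","minimum":-1,"maximum":1},"ax":{"type":"number","minimum":-1,"maximum":1},"ay":{"type":"number","minimum":-1,"maximum":1},"az":{"type":"number","minimum":-1,"maximum":1},"jaw":{"type":"number"}}}}},"required":["rows"]}

```bash
ls; mkdir -p pics
cat > h.py <<'E'
import numpy as np, cv2
from plant import bot
def cap(name,fn=None):
    o=bot.get_obs(); p,d=bot.capture(name)
    if fn: cv2.imwrite('pics/'+fn,p[:,:,::-1])
    return p,d,o
E
python3 - <<'E'
from h import *
for n in ('scene','side','wrist'):
    p,d,o=cap(n,n+'0.png'); np.savez('pics/'+n+'0.npz',p=p,d=d)
    print(n,bot.camera_model(n))
print(o)
a=cv2.imread('pics/scene0.png');cv2.imwrite('pics/s0.png',cv2.resize(a,(800,600),interpolation=cv2.INTER_CUBIC))
E
```

```text
pics
scene {'vertical_fov': 48.76813793808771, 'cx': 253.78626411067387, 'cy': 186.43205870328288, 'k1': -0.0009231816451997178, 'R': array([[ 0.5221373 ,  0.85271259, -0.0159338 ],
       [ 0.46965573, -0.30307638, -0.82919732],
       [-0.71189615,  0.42547145, -0.55872884]]), 't': array([-336.88328148, -137.49740697, 1625.31179988])}
side {'vertical_fov': 56.98708678295491, 'cx': 254.63050476443394, 'cy': 183.3418975989356, 'k1': -0.05464659182921434, 'R': array([[-0.98468548, -0.17365844, -0.01540283],
       [-0.09733301,  0.62089228, -0.77782972],
       [ 0.14464019, -0.76441843, -0.62828631]]), 't': array([ 454.47699008,   14.59595801, 1092.87517734])}
wrist {'vertical_fov': 58.064708124614505, 'cx': 255.30922596934866, 'cy': 196.3011729892289, 'k1': -0.059903988027128895, 'T_tool_cam': array([[-1.47291528e-04, -9.52546901e-01, -3.04391818e-01,
         8.26845254e+01],
       [ 9.99999026e-01,  2.82147897e-04, -1.36682547e-03,
         9.92083586e-02],
       [ 1.38784888e-03, -3.04391723e-01,  9.52545932e-01,
        -1.57882819e+02],
       [ 0.00000000e+00,  0.00000000e+00,  0.00000000e+00,
         1.00000000e+00]])}
{'time': 0.1, 'joint_positions': array([-1.45997563e-01,  3.42628578e-01,  1.52492568e+00, -2.92318840e-05,
        1.27540148e+00, -1.45984460e-01]), 'dq': array([ 0.00062505, -0.00058717, -0.00128285, -0.00277595,  0.00046866,
        0.00059638]), 'tau': array([ 1.49919495e-03, -4.32001984e+01, -2.44694173e+01,  7.19219679e-02,
        5.25739230e-02, -9.79429342e-05]), 'tool_pos': array([5.24632747e+02, 6.85493151e-02, 2.26125700e+02]), 'tcp_rot': array([-3.14024000e+00, -1.70626310e-04,  1.57079164e+00]), 'contact_force': array([-1.04621378, -0.62623367,  0.25044608]), 'moment': array([-0.00219028,  0.06470469,  0.0341135 ]), 'finger_force': 0.0, 'grip_width': 92.25677148172925}
```

View pics/s0.png

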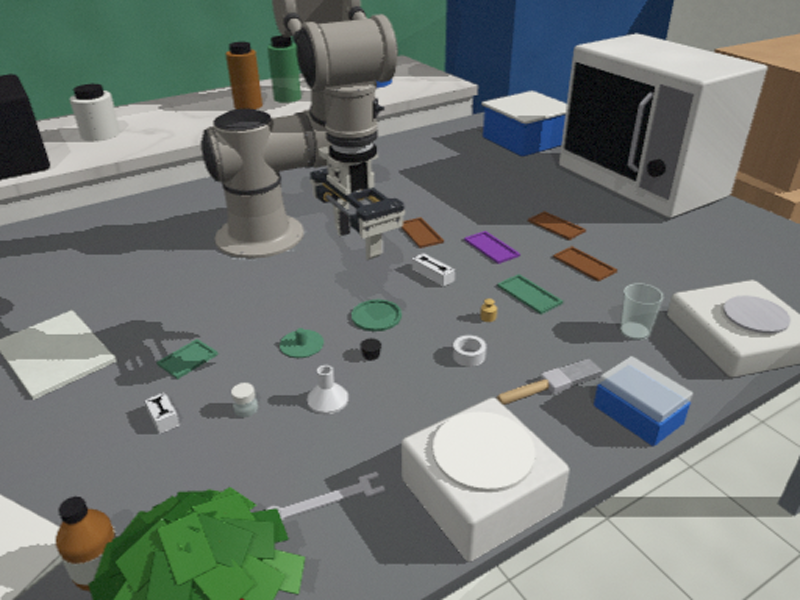

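View pics/side0.png

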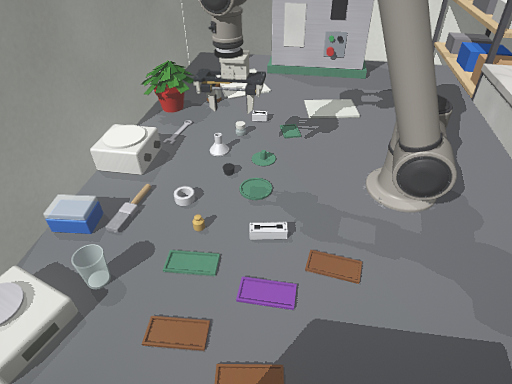

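The scene view (800x600) shows the long mould (433,268), short mould (162,412), funnel (327,390), collar (469,350), long green tray (530,293), short green tray (188,358), dish (376,314) and post (301,342). The jar is at (243,400) and the weight at (489,310). The brown and purple trays are look-alikes. Next I measure them from depth.

```bash
cat >> h.py <<'E'
def cloud(name,d,o=None,model=None):
    m=model or bot.camera_model(name); H,W=d.shape
    f=H/2/np.tan(np.radians(m['vertical_fov'])/2)
    K=np.array([[f,0,m['cx']],[0,f,m['cy']],[0,0,1.]])
    v,u=np.mgrid[:H,:W]; 
    s=cv2.undistortPoints(np.stack([u,v],-1).reshape(-1,1,2).astype(float),K,np.array([m['k1'],0,0,0.]))[:,0].reshape(H,W,2)
    P=np.dstack([s*d[...,None],d])
    if name=='wrist':
        from scipy.spatial.transform import Rotation as R
        T=m['T_tool_cam']; P=P@T[:3,:3].T+T[:3,3]
        return P@R.from_euler('xyz',o['tcp_rot']).as_matrix().T+o['tool_pos']
    return (P-m['t'])@m['R']
E
python3 - <<'E'
from h import *
for n in ('scene','side'):
    z=np.load(f'pics/{n}0.npz'); p,d=z['p'],z['d']; X=cloud(n,d)
    ok=(d>0)&(X[...,0]>300)&(X[...,0]<850)&(abs(X[...,1])<520)
    hsv=cv2.cvtColor(p,cv2.COLOR_RGB2HSV)
    g=ok&(hsv[...,0]>60)&(hsv[...,0]<95)&(hsv[...,1]>90)&(X[...,2]<45)
    h=ok&(X[...,2]>12)&(X[...,2]<80)&~g
    print(n,'bench z',np.median(X[ok&(abs(X[...,2])<8)][:,2]))
    for lab,m in (('green',g),('high',h)):
        k,L,st,c=cv2.connectedComponentsWithStats(m.astype(np.uint8))
        for i in range(1,k):
            if st[i,4]<25: continue
            q=X[L==i]; r=cv2.minAreaRect(q[:,:2].astype(np.float32))
            print(lab,c[i].round(),st[i,4],'med',np.median(q,0).round(),'rect',np.round(r[0]),np.round(r[1]),round(r[2]),'zmax',q[:,2].max().round())
E
```

```text
scene bench z 0.25083000203799233
green [339. 188.] 440 med [554. 384.   4.] rect [553. 381.] [132.  67.] 5 zmax 12.0
green [241. 201.] 465 med [446.  74.   4.] rect [446.  73.] [ 94. 104.] 65 zmax 11.0
green [193. 219.] 350 med [455. -97.   5.] rect [450. -94.] [78. 76.] 78 zmax 36.0
green [120. 229.] 436 med [ 375. -293.    4.] rect [ 376. -293.] [67. 91.] 19 zmax 11.0
high [277. 171.] 271 med [389. 248.  29.] rect [380. 253.] [107.  40.] 14 zmax 34.0
high [411. 189.] 142 med [743. 494.  68.] rect [747. 487.] [60. 26.] 33 zmax 80.0
high [312. 197.] 102 med [577. 253.  26.] rect [575. 255.] [32. 30.] 50 zmax 44.0
high [407. 204.] 391 med [778. 444.  48.] rect [772. 453.] [64. 34.] 40 zmax 80.0
high [300. 223.] 239 med [653. 150.  25.] rect [651. 153.] [58. 61.] 55 zmax 31.0
high [237. 222.] 123 med [553.  -2.  25.] rect [548.   1.] [38. 39.] 54 zmax 30.0
high [ 47. 237.] 116 med [ 312. -482.   13.] rect [ 316. -472.] [95. 32.] 90 zmax 17.0
high [355. 242.] 594 med [792. 236.  18.] rect [791. 218.] [200.  43.] 83 zmax 24.0
high [208. 249.] 385 med [ 623. -125.   29.] rect [ 619. -124
[... 1280 characters left out ...]
] rect [ 611. -109.] [54. 44.] 8 zmax 70.0
high [263. 154.] 29 med [447. -83.  25.] rect [448. -85.] [10. 16.] 82 zmax 34.0
high [228. 168.] 95 med [548.  11.  25.] rect [548.   6.] [33. 42.] 12 zmax 28.0
high [126. 211.] 524 med [789. 254.  18.] rect [790. 222.] [199.  45.] 80 zmax 23.0
high [183. 194.] 230 med [649. 162.  25.] rect [649. 159.] [59. 57.] 10 zmax 31.0
high [198. 222.] 130 med [569. 268.  27.] rect [572. 266.] [31. 26.] 20 zmax 45.0
high [268. 229.] 527 med [380. 266.  29.] rect [380. 259.] [100.  37.] 12 zmax 34.0
high [ 88. 257.] 358 med [782. 452.  62.] rect [776. 457.] [60. 24.] 47 zmax 80.0
high [ 96. 274.] 521 med [739. 493.  49.] rect [748. 483.] [67. 34.] 47 zmax 80.0
```

```bash
cat >> h.py <<'E'
def seg(n,p,d,o=None,zmin=12,gmax=45,minpx=80):
    X=cloud(n,d,o)
    ok=(d>0)&(X[...,0]>300)&(X[...,0]<760)&(abs(X[...,1])<520)
    hsv=cv2.cvtColor(p,cv2.COLOR_RGB2HSV)
    g=ok&(hsv[...,0]>60)&(hsv[...,0]<95)&(hsv[...,1]>90)&(X[...,2]<gmax)
    h=ok&(X[...,2]>zmin)&(X[...,2]<80)&~g
    g=cv2.morphologyEx(g.astype(np.uint8),cv2.MORPH_CLOSE,np.ones((5,5)))*ok
    print(n,'bench z',np.median(X[ok&(abs(X[...,2])<8)][:,2]).round(1))
    for lab,m in (('green',g),('high',h)):
        k,L,st,c=cv2.connectedComponentsWithStats(m.astype(np.uint8))
        for i in range(1,k):
            if st[i,4]<minpx: continue
            q=X[L==i]; 
            if lab=='high': q=q[q[:,2]>np.percentile(q[:,2],95)-4]
            r=cv2.minAreaRect(q[:,:2].astype(np.float32)); b=cv2.boxPoints(r)
            e=max((b[1]-b[0],b[2]-b[1]),key=np.linalg.norm)
            print(lab,c[i].round(),st[i,4],'med',np.median(q,0).round(),'rect',np.round(r[0],1),np.round(sorted(r[1])),'long axis deg',round(np.degrees(np.arctan2(e[1],e[0]))%180,1),'ztop',q[:,2].max().round())
E
python3 - <<'E'
from h import *
for n in ('scene','side','wrist'):
    z=np.load(f'pics/{n}0.npz'); seg(n,z['p'],z['d'],bot.get_obs())
E
```

```text
scene bench z 0.3
green [339. 188.] 446 med [554. 384.   4.] rect [553.1 380.8] [ 67. 132.] long axis deg 5.4 ztop 12.0
green [241. 201.] 468 med [446.  74.   4.] rect [446.4  73.3] [ 94. 104.] long axis deg 155.2 ztop 11.0
green [193. 219.] 358 med [455. -97.   5.] rect [450.1 -93.8] [76. 78.] long axis deg 78.0 ztop 36.0
green [120. 229.] 443 med [ 375. -292.    4.] rect [ 375.7 -293.2] [67. 91.] long axis deg 109.2 ztop 11.0
high [277. 171.] 271 med [383. 253.  30.] rect [379.7 253.5] [ 35. 101.] long axis deg 11.2 ztop 34.0
high [409. 189.] 121 med [739. 492.  77.] rect [738.3 483.9] [15. 50.] long axis deg 52.5 ztop 80.0
high [312. 197.] 102 med [571. 257.  41.] rect [571.7 256.8] [15. 19.] long axis deg 120.4 ztop 44.0
high [399. 201.] 80 med [752. 437.  77.] rect [751.1 437.2] [ 3. 15.] long axis deg 175.6 ztop 79.0
high [300. 223.] 239 med [653. 151.  28.] rect [649.6 152.8] [57. 59.] long axis deg 145.2 ztop 31.0
high [237. 222.] 123 med [550.   2.  26.] rect [548.6   1.4] [35. 37.] long axis deg 76.5 ztop 30.0
high [ 47. 237.] 116 med [ 312. -482.   13.] rect [ 316.1 -472. 
[... 1336 characters left out ...]
ed [444.  75.   3.] rect [444.8  74. ] [99. 99.] long axis deg 154.2 ztop 10.0
green [192. 237.] 3261 med [449. -87.   4.] rect [448.  -92.3] [79. 84.] long axis deg 105.4 ztop 36.0
green [147. 353.] 932 med [ 374. -268.    3.] rect [ 368.6 -266.6] [48. 64.] long axis deg 10.0 ztop 8.0
high [383.  22.] 1367 med [648. 140.  28.] rect [647.4 143.9] [38. 60.] long axis deg 1.7 ztop 31.0
high [277. 164.] 1028 med [547.   4.  26.] rect [546.9   3.7] [38. 38.] long axis deg 68.8 ztop 28.0
high [327. 265.] 1754 med [ 609. -112.   67.] rect [ 611.  -115.8] [20. 26.] long axis deg 176.9 ztop 69.0
high [282. 346.] 506 med [ 559. -230.   42.] rect [ 559.2 -231.3] [ 7. 26.] long axis deg 179.5 ztop 47.0
```

View pics/wrist0.png

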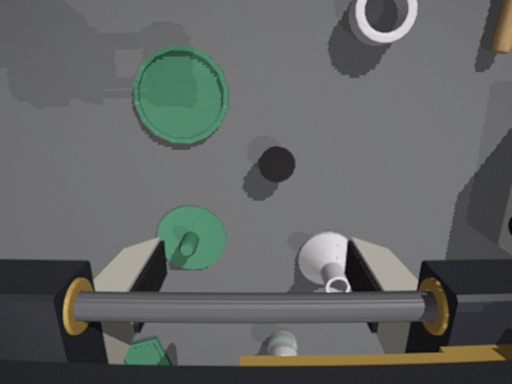

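The wrist view shows the dish (181,95), post (190,240), funnel (328,260) and collar (383,10). All cameras agree within a few mm. I'm moving toward the long mould.

```bash
cat >> h.py <<'E'
from scipy.spatial.transform import Rotation as Rot
def to(x,y,z,psi,o=None,frm=None):
    """psi deg: direction of tool x; fingers close along psi-90. frm=(x,y,z,psi) start override"""
    o=o or bot.get_obs()
    if frm is None:
        M=Rot.from_euler('xyz',o['tcp_rot']).as_matrix(); p0=o['tool_pos']
        frm=(*p0,np.degrees(np.arctan2(M[1,0],M[0,0])))
    c,s=np.cos(np.radians(frm[3])),np.sin(np.radians(frm[3]))
    dx,dy=x-frm[0],y-frm[1]; a=(psi-frm[3]+90)%180-90
    print('from',np.round(frm,1),'row x %.3f y %.3f z %.3f az %.3f'%((c*dx+s*dy)/200,(s*dx-c*dy)/200,(frm[2]-z)/200,-a/60))
E
echo
```

Call:
send_rows(rows=[{"x":0.8,"y":-0.4,"z":0,"az":0.8,"jaw":1},{"x":0.8,"y":-0.4,"z":0,"az":0.8,"jaw":1},{"x":0.8,"y":-0.4,"z":0,"az":0.8,"jaw":1},{"x":0.8,"y":-0.4,"z":0,"az":0.8,"jaw":1},{"x":0.8,"y":-0.4,"z":0,"az":0.8,"jaw":1},{"x":0.8,"y":-0.4,"z":0,"az":0.8,"jaw":1},{"x":0.8,"y":-0.4,"z":0,"az":0.8,"jaw":1},{"x":0.8,"y":-0.4,"z":0,"az":0.8,"jaw":1},{"x":0.8,"y":-0.4,"z":0,"az":0.8,"jaw":1},{"x":0.8,"y":-0.4,"z":0,"az":0.8,"jaw":1}])

```text
schema error: expected keys x, y, z, ax, ay, az, jaw
```

Run:
```python
from h import *
p,d,o=cap('wrist','w1.png'); seg('wrist',p,d,o)
to(380,256,120,11.5,o)
print(o['joint_positions'],o['time'])
```

```text
wrist bench z -0.2
green [180.  94.] 7172 med [444.  75.   3.] rect [444.5  74. ] [ 99. 100.] long axis deg 177.7 ztop 10.0
green [192. 237.] 3249 med [449. -87.   4.] rect [448.  -92.8] [79. 85.] long axis deg 105.2 ztop 35.0
green [146. 353.] 940 med [ 374. -269.    3.] rect [ 367.9 -268.5] [49. 64.] long axis deg 13.4 ztop 8.0
high [383.  22.] 1364 med [648. 141.  28.] rect [647.2 143.9] [38. 60.] long axis deg 1.1 ztop 31.0
high [277. 164.] 1027 med [547.   4.  26.] rect [546.9   3.5] [38. 38.] long axis deg 135.8 ztop 28.0
high [327. 265.] 1769 med [ 609. -111.   67.] rect [ 610.4 -116. ] [21. 25.] long axis deg 3.0 ztop 69.0
high [282. 346.] 513 med [ 559. -230.   41.] rect [ 559.2 -231.6] [ 7. 26.] long axis deg 0.1 ztop 46.0
from [5.247e+02 1.000e-01 2.262e+02 9.000e+01] row x 1.280 y -0.723 z 0.531 az 1.308
[-1.46021289e-01  3.42564924e-01  1.52479404e+00 -8.37580017e-06
  1.27542668e+00 -1.46013971e-01] 0.15
```

View pics/w1.png

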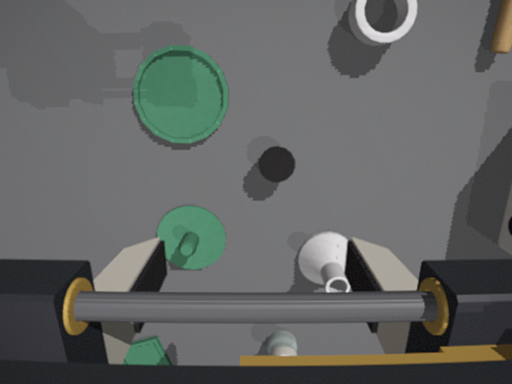

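The rows need all seven keys, so that call was refused and the view is unchanged. Resending.

Call:
send_rows(rows=[{"x":0.8,"y":-0.4,"z":0,"ax":0,"ay":0,"az":0.8,"jaw":1},{"x":0.8,"y":-0.4,"z":0,"ax":0,"ay":0,"az":0.8,"jaw":1},{"x":0.8,"y":-0.4,"z":0,"ax":0,"ay":0,"az":0.8,"jaw":1},{"x":0.8,"y":-0.4,"z":0,"ax":0,"ay":0,"az":0.8,"jaw":1},{"x":0.8,"y":-0.4,"z":0,"ax":0,"ay":0,"az":0.8,"jaw":1},{"x":0.8,"y":-0.4,"z":0,"ax":0,"ay":0,"az":0.8,"jaw":1},{"x":0.8,"y":-0.4,"z":0,"ax":0,"ay":0,"az":0.8,"jaw":1},{"x":0.8,"y":-0.4,"z":0,"ax":0,"ay":0,"az":0.8,"jaw":1},{"x":0.8,"y":-0.4,"z":0,"ax":0,"ay":0,"az":0.8,"jaw":1},{"x":0.8,"y":-0.4,"z":0,"ax":0,"ay":0,"az":0.8,"jaw":1}])

```text
time: 1.45
tool_pos: [445.1, 159.9, 226.7]
tcp_rot: [3.142, -0.0, 0.733]
contact_force: [-0.5, 0.9, -0.4]
grip_width: 92.0
finger_force: 0.0
```

Run:
```python
from h import *
p,d,o=cap('wrist','w2.png'); seg('wrist',p,d,o)
to(380,256,120,11.5,o)
print(o['joint_positions'],o['time'])
```

```text
wrist bench z -0.1
green [145.   3.] 95 med [493. 350.   7.] rect [492.  351.5] [ 8. 16.] long axis deg 127.9 ztop 9.0
green [310. 210.] 5417 med [446.  75.   3.] rect [444.8  74.1] [ 98. 100.] long axis deg 42.8 ztop 9.0
green [413. 268.] 136 med [478. -78.   3.] rect [479.7 -77.5] [12. 32.] long axis deg 88.1 ztop 5.0
high [266.   9.] 594 med [566. 256.  41.] rect [566.  256.1] [ 7. 18.] long axis deg 132.5 ztop 44.0
high [398.  26.] 1678 med [636. 145.  27.] rect [642.4 150. ] [46. 60.] long axis deg 133.8 ztop 31.0
high [147. 152.] 3276 med [381. 256.  30.] rect [378.9 255.9] [ 35. 101.] long axis deg 11.0 ztop 33.0
high [421. 192.] 1032 med [547.   5.  25.] rect [546.5   3.7] [38. 39.] long axis deg 48.6 ztop 28.0
high [506. 221.] 405 med [ 593. -105.   21.] rect [ 593.9 -105.3] [ 8. 33.] long axis deg 54.9 ztop 25.0
from [445.1 159.9 226.7  42. ] row x 0.080 y -0.575 z 0.534 az 0.509
[ 1.82729068e-01  2.46689881e-01  1.65987731e+00 -4.24289168e-05
  1.23497167e+00  1.02028937e+00] 1.45
```

View pics/w2.png

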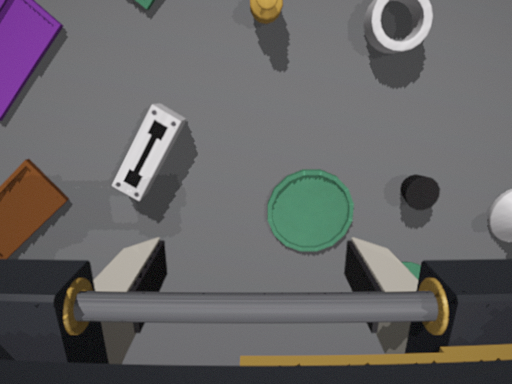

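The mould is at (147,152) and the dish at (310,210). The mould measures (379,256), yaw 11°. Approaching now.

Call:
send_rows(rows=[{"x":0.077,"y":-0.577,"z":0.3,"ax":0,"ay":0,"az":0.517,"jaw":1},{"x":0.077,"y":-0.577,"z":0.3,"ax":0,"ay":0,"az":0.517,"jaw":1},{"x":0.077,"y":-0.577,"z":0.3,"ax":0,"ay":0,"az":0.517,"jaw":1},{"x":0.077,"y":-0.577,"z":0.3,"ax":0,"ay":0,"az":0.517,"jaw":1},{"x":0.077,"y":-0.577,"z":0.6,"ax":0,"ay":0,"az":0.517,"jaw":1},{"x":0.077,"y":-0.577,"z":0.8,"ax":0,"ay":0,"az":0.517,"jaw":1},{"x":0.077,"y":-0.577,"z":0.9,"ax":0,"ay":0,"az":0.517,"jaw":1},{"x":0.077,"y":-0.577,"z":0.9,"ax":0,"ay":0,"az":0.517,"jaw":1},{"x":0.077,"y":-0.577,"z":0.9,"ax":0,"ay":0,"az":0.517,"jaw":1},{"x":0.077,"y":-0.577,"z":0.9,"ax":0,"ay":0,"az":0.517,"jaw":1}])

```text
time: 2.75
tool_pos: [380.3, 256.3, 47.9]
tcp_rot: [-3.141, -0.003, 0.192]
contact_force: [1.0, 0.1, 0.1]
grip_width: 91.7
finger_force: 0.0
```

Call:
send_rows(rows=[{"x":0,"y":0,"z":0.1,"ax":0,"ay":0,"az":0,"jaw":1},{"x":0,"y":0,"z":0.183,"ax":0,"ay":0,"az":0,"jaw":1},{"x":0,"y":0,"z":0.183,"ax":0,"ay":0,"az":0,"jaw":0},{"x":0,"y":0,"z":0.183,"ax":0,"ay":0,"az":0,"jaw":-1},{"x":0,"y":0,"z":0.183,"ax":0,"ay":0,"az":0,"jaw":-1},{"x":0,"y":0,"z":0.183,"ax":0,"ay":0,"az":0,"jaw":-1},{"x":0,"y":0,"z":0.183,"ax":0,"ay":0,"az":0,"jaw":-1},{"x":0,"y":0,"z":0.183,"ax":0,"ay":0,"az":0,"jaw":-1},{"x":0,"y":0,"z":0.183,"ax":0,"ay":0,"az":0,"jaw":-1},{"x":0,"y":0,"z":0.183,"ax":0,"ay":0,"az":0,"jaw":-1}])

```text
time: 4.0
tool_pos: [379.3, 256.1, 10.2]
tcp_rot: [3.142, -0.0, 0.192]
contact_force: [-1.0, -0.7, 1.0]
grip_width: 33.7
finger_force: 30.0
```

Run:
```python
from h import *
o=bot.get_obs(); print(o['time'],o['tool_pos'],o['finger_force'],o['grip_width'])
to(553,383,100,5,o)
```

```text
4.0 [379.28031485 256.08033135  10.17386047] 29.99700665473938 33.69322222019974
from [379.3 256.1  10.2  11. ] row x 0.974 y -0.458 z -0.449 az 0.100
```

Call:
send_rows(rows=[{"x":0,"y":0,"z":-0.2,"ax":0,"ay":0,"az":0,"jaw":-1},{"x":0,"y":0,"z":-0.4,"ax":0,"ay":0,"az":0,"jaw":-1},{"x":0.2,"y":-0.1,"z":-0.6,"ax":0,"ay":0,"az":0,"jaw":-1},{"x":0.4,"y":-0.3,"z":-0.7,"ax":0,"ay":0,"az":0.1,"jaw":-1},{"x":0.5,"y":-0.4,"z":-0.7,"ax":0,"ay":0,"az":0.1,"jaw":-1},{"x":0.5,"y":-0.4,"z":-0.7,"ax":0,"ay":0,"az":0.1,"jaw":-1},{"x":0.5,"y":-0.4,"z":-0.7,"ax":0,"ay":0,"az":0.1,"jaw":-1},{"x":0.5,"y":-0.4,"z":-0.7,"ax":0,"ay":0,"az":0.1,"jaw":-1},{"x":0.5,"y":-0.4,"z":-0.7,"ax":0,"ay":0,"az":0.1,"jaw":-1},{"x":0.5,"y":-0.4,"z":-0.7,"ax":0,"ay":0,"az":0.1,"jaw":-1}])

```text
time: 5.25
tool_pos: [462.2, 353.4, 150.3]
tcp_rot: [-3.142, -0.0, 0.087]
contact_force: [0.4, -0.4, -3.1]
grip_width: 33.7
finger_force: 30.0
```

Run:
```python
from h import *
p,d,o=cap('wrist','w3.png'); seg('wrist',p,d,o)
to(553,383,60,5,o)
print(o['joint_positions'],o['time'],o['finger_force'])
```

```text
wrist bench z 0.0
green [229.  74.] 11548 med [553. 383.   3.] rect [548.5 383.1] [ 64. 123.] long axis deg 4.1 ztop 10.0
green [501. 227.] 1543 med [436. 109.   3.] rect [475.1 167.2] [ 62. 219.] long axis deg 60.8 ztop 217.0
high [504.   7.] 234 med [625. 174.  25.] rect [624.4 172.9] [ 3. 10.] long axis deg 38.3 ztop 28.0
high [385.  64.] 1493 med [571. 261.  41.] rect [570.5 260.2] [19. 19.] long axis deg 27.5 ztop 44.0
from [462.2 353.4 150.3   5. ] row x 0.465 y -0.108 z 0.451 az -0.001
[ 5.21130597e-01  5.12284231e-01  1.47393874e+00 -8.80543633e-05
  1.15517515e+00  2.00540222e+00] 5.25 29.995708465576172
```

View pics/w3.png

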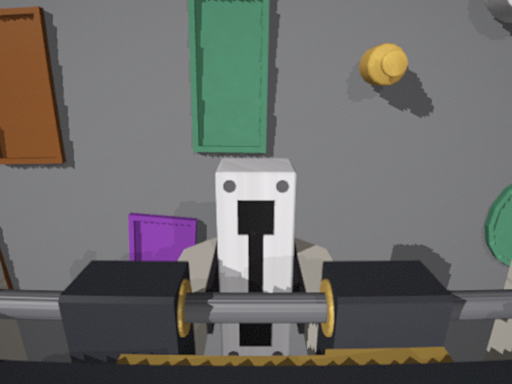

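The green tray (230,75) sits between the brown one (25,85) and the purple one (163,240). It is the long_nest, the only long green tray. The centre is (552.5,383), yaw about 4.5°.

Call:
send_rows(rows=[{"x":0.3,"y":-0.07,"z":0,"ax":0,"ay":0,"az":0,"jaw":-1},{"x":0.463,"y":-0.108,"z":0.1,"ax":0,"ay":0,"az":0,"jaw":-1},{"x":0.463,"y":-0.108,"z":0.3,"ax":0,"ay":0,"az":0,"jaw":-1},{"x":0.463,"y":-0.108,"z":0.5,"ax":0,"ay":0,"az":0,"jaw":-1},{"x":0.463,"y":-0.108,"z":0.6,"ax":0,"ay":0,"az":0,"jaw":-1},{"x":0.463,"y":-0.108,"z":0.64,"ax":0,"ay":0,"az":0,"jaw":-1},{"x":0.463,"y":-0.108,"z":0.66,"ax":0,"ay":0,"az":0,"jaw":-1},{"x":0.463,"y":-0.108,"z":0.675,"ax":0,"ay":0,"az":0,"jaw":-1},{"x":0.463,"y":-0.108,"z":0.68,"ax":0,"ay":0,"az":0,"jaw":-1},{"x":0.463,"y":-0.108,"z":0.684,"ax":0,"ay":0,"az":0,"jaw":-1}])

```text
time: 6.55
tool_pos: [552.9, 383.4, 13.9]
tcp_rot: [-3.141, -0.001, 0.087]
contact_force: [-0.6, -0.3, -3.2]
grip_width: 33.8
finger_force: 30.0
```

Call:
send_rows(rows=[{"x":0,"y":0,"z":0.003,"ax":0,"ay":0,"az":0,"jaw":-1},{"x":0,"y":0,"z":0.005,"ax":0,"ay":0,"az":0,"jaw":-1},{"x":0,"y":0,"z":0.005,"ax":0,"ay":0,"az":0,"jaw":-1},{"x":0,"y":0,"z":0.005,"ax":0,"ay":0,"az":0,"jaw":0.3},{"x":0,"y":0,"z":0.005,"ax":0,"ay":0,"az":0,"jaw":0.3},{"x":0,"y":0,"z":0.005,"ax":0,"ay":0,"az":0,"jaw":0.3},{"x":0,"y":0,"z":-0.1,"ax":0,"ay":0,"az":0,"jaw":0.3},{"x":0,"y":0,"z":-0.4,"ax":0,"ay":0,"az":0,"jaw":1},{"x":0,"y":0,"z":-0.7,"ax":0,"ay":0,"az":0,"jaw":1},{"x":0,"y":0,"z":-0.9,"ax":0,"ay":0,"az":0,"jaw":1}])

```text
time: 7.8
tool_pos: [553.2, 383.6, 196.8]
tcp_rot: [-3.14, -0.004, 0.087]
contact_force: [0.8, -0.0, -0.6]
grip_width: 84.9
finger_force: 0.0
```

Run:
```python
from h import *
p,d,o=cap('wrist'); seg('wrist',p,d,o)
p,d,_=cap('side','sd1.png'); seg('side',p,d)
print(o['tool_pos'],o['time'],o['grip_width'],o['contact_force'])
to(507,-370,200,5.5,o)
cv2.imwrite('pics/sd1c.png',cv2.resize(p[215:315,130:270,::-1],(700,500),interpolation=cv2.INTER_CUBIC))
```

```text
wrist bench z -0.1
green [256. 160.] 3457 med [568. 388.   4.] rect [549.5 383.3] [ 63. 134.] long axis deg 3.9 ztop 9.0
green [500. 253.] 341 med [479.  92.   3.] rect [526.2 197.3] [ 32. 271.] long axis deg 66.0 ztop 269.0
high [487. 100.] 1485 med [643. 172.  27.] rect [644.3 166.2] [37. 60.] long axis deg 16.2 ztop 30.0
high [256. 173.] 3614 med [556. 383.  33.] rect [552.4 383.1] [ 34. 100.] long axis deg 4.8 ztop 36.0
high [381. 167.] 920 med [571. 261.  41.] rect [570.9 260.3] [18. 19.] long axis deg 10.8 ztop 44.0
side bench z 0.2
green [172. 268.] 112 med [597. 414.   6.] rect [591.5 400. ] [40. 50.] long axis deg 3.6 ztop 11.0
high [214.  92.] 188 med [ 728. -492.   77.] rect [ 730.5 -496. ] [19. 53.] long axis deg 22.8 ztop 80.0
high [259. 114.] 117 med [ 504. -367.   31.] rect [ 505.2 -364.8] [34. 61.] long axis deg 10.7 ztop 34.0
high [240. 127.] 107 med [ 560. -242.   46.] rect [ 560.2 -245.3] [30. 38.] long axis deg 101.5 ztop 49.0
high [218. 144.] 211 med [ 611. -112.   68.] rect [ 613.2 -115.2] [24. 25.] long axis deg 68.9 ztop 70.0
high [228. 168.] 97 med [549.   7.  26.] rect [547.8   7.1] [33. 44.] long axis deg 103.4 ztop 29.0
high [189. 196.] 102 med [629. 161.  27.] rect [629.9 157.5] [21. 55.] long axis deg 89.1 ztop 30.0
high [198. 222.] 128 med [572. 264.  41.] rect [571.9 263. ] [16. 17.] long axis deg 106.2 ztop 45.0
high [190. 258.] 643 med [552. 385.  33.] rect [552.5 385.5] [35. 98.] long axis deg 4.8 ztop 37.0
high [ 98. 274.] 442 med [735. 493.  77.] rect [737.7 483.3] [19. 57.] long axis deg 60.6 ztop 80.0
[553.23260999 383.62533782 196.82154494] 7.8 84.85877933503298 [ 0.80021866 -0.03640094 -0.58329104]
from [553.2 383.6 196.8   5. ] row x -0.558 y 3.734 z -0.016 az -0.009
```

View pics/sd1c.png

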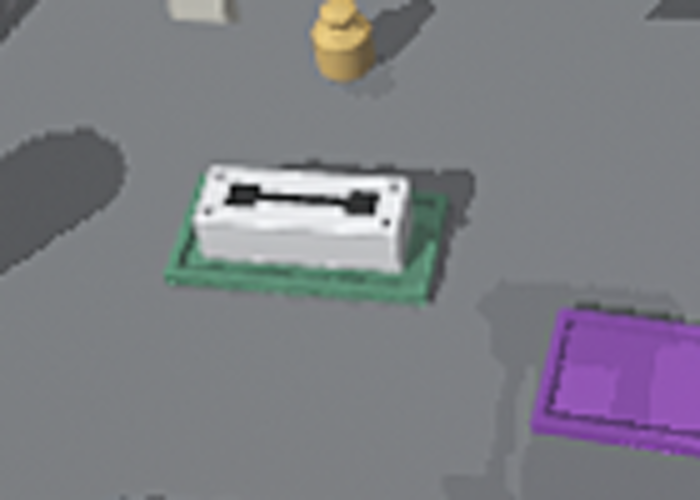

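The long mould (305,220 in the crop) lies flat inside its tray. Travelling to the short mould.

Call:
send_rows(rows=[{"x":-0.15,"y":1,"z":0,"ax":0,"ay":0,"az":0,"jaw":1},{"x":-0.15,"y":1,"z":0,"ax":0,"ay":0,"az":0,"jaw":1},{"x":-0.15,"y":1,"z":0,"ax":0,"ay":0,"az":0,"jaw":1},{"x":-0.15,"y":1,"z":0,"ax":0,"ay":0,"az":0,"jaw":1},{"x":-0.15,"y":1,"z":0,"ax":0,"ay":0,"az":0,"jaw":1},{"x":-0.15,"y":1,"z":0,"ax":0,"ay":0,"az":0,"jaw":1},{"x":-0.15,"y":1,"z":0,"ax":0,"ay":0,"az":0,"jaw":1},{"x":-0.15,"y":1,"z":0,"ax":0,"ay":0,"az":0,"jaw":1},{"x":-0.15,"y":1,"z":0,"ax":0,"ay":0,"az":0,"jaw":1},{"x":-0.15,"y":1,"z":0,"ax":0,"ay":0,"az":0,"jaw":1}])

```text
time: 9.15
tool_pos: [540.0, 181.6, 193.3]
tcp_rot: [-3.142, -0.0, 0.087]
contact_force: [-0.9, 0.1, 0.5]
grip_width: 91.9
finger_force: 0.0
```

Call:
send_rows(rows=[{"x":-0.15,"y":1,"z":0,"ax":0,"ay":0,"az":0,"jaw":1},{"x":-0.15,"y":1,"z":0,"ax":0,"ay":0,"az":0,"jaw":1},{"x":-0.15,"y":1,"z":0,"ax":0,"ay":0,"az":0,"jaw":1},{"x":-0.15,"y":1,"z":0,"ax":0,"ay":0,"az":0,"jaw":1},{"x":-0.15,"y":1,"z":0,"ax":0,"ay":0,"az":0,"jaw":1},{"x":-0.15,"y":1,"z":0,"ax":0,"ay":0,"az":0,"jaw":1},{"x":-0.15,"y":1,"z":0,"ax":0,"ay":0,"az":0,"jaw":1},{"x":-0.15,"y":1,"z":0,"ax":0,"ay":0,"az":0,"jaw":1},{"x":-0.15,"y":1,"z":0,"ax":0,"ay":0,"az":0,"jaw":1},{"x":-0.15,"y":1,"z":0,"ax":0,"ay":0,"az":0,"jaw":1}])

```text
time: 10.4
tool_pos: [527.5, -20.3, 193.3]
tcp_rot: [-3.142, -0.0, 0.087]
contact_force: [-0.3, 0.6, -0.1]
grip_width: 91.5
finger_force: 0.0
```

Call:
send_rows(rows=[{"x":-0.15,"y":1,"z":0,"ax":0,"ay":0,"az":0,"jaw":1},{"x":-0.15,"y":1,"z":0,"ax":0,"ay":0,"az":0,"jaw":1},{"x":-0.15,"y":1,"z":0,"ax":0,"ay":0,"az":0,"jaw":1},{"x":-0.15,"y":1,"z":0,"ax":0,"ay":0,"az":0,"jaw":1},{"x":-0.15,"y":1,"z":0,"ax":0,"ay":0,"az":0,"jaw":1},{"x":-0.15,"y":1,"z":0,"ax":0,"ay":0,"az":0,"jaw":1},{"x":-0.15,"y":1,"z":0,"ax":0,"ay":0,"az":0,"jaw":1},{"x":-0.15,"y":1,"z":0,"ax":0,"ay":0,"az":0,"jaw":1},{"x":-0.15,"y":1,"z":0,"ax":0,"ay":0,"az":0,"jaw":1},{"x":-0.15,"y":1,"z":0,"ax":0,"ay":0,"az":0,"jaw":1}])

```text
time: 11.65
tool_pos: [515.0, -222.1, 193.4]
tcp_rot: [3.142, -0.0, 0.087]
contact_force: [-0.4, 0.3, 0.0]
grip_width: 91.9
finger_force: 0.0
```

Run:
```python
from h import *
p,d,o=cap('wrist','w5.png'); seg('wrist',p,d,o)
to(507,-370,80,5.5,o);print(o['time'])
```

```text
wrist bench z 0.0
green [ 12. 214.] 1701 med [442.  43.   4.] rect [440.8  40.5] [35. 92.] long axis deg 171.3 ztop 10.0
green [131. 216.] 3658 med [454. -94.   5.] rect [452.  -90.9] [71. 83.] long axis deg 108.1 ztop 36.0
green [306. 279.] 1837 med [ 390. -294.    3.] rect [ 385.4 -287.6] [42. 89.] long axis deg 108.8 ztop 9.0
high [154.  61.] 3416 med [ 612. -119.   68.] rect [ 611.  -119.5] [25. 26.] long axis deg 172.1 ztop 70.0
high [ 26. 122.] 1419 med [548.   2.  26.] rect [547.2   3. ] [38. 39.] long axis deg 130.2 ztop 29.0
high [287. 132.] 1553 med [ 560. -247.   46.] rect [ 559.5 -247.3] [35. 36.] long axis deg 5.5 ztop 48.0
high [402. 195.] 2356 med [ 508. -371.   30.] rect [ 505.9 -371.6] [34. 60.] long axis deg 3.6 ztop 32.0
from [ 515.  -222.1  193.4    5. ] row x -0.104 y 0.733 z 0.567 az -0.008
11.65
```

Call:
send_rows(rows=[{"x":-0.11,"y":0.74,"z":0.2,"ax":0,"ay":0,"az":0.017,"jaw":1},{"x":-0.11,"y":0.74,"z":0.2,"ax":0,"ay":0,"az":0.017,"jaw":1},{"x":-0.11,"y":0.74,"z":0.2,"ax":0,"ay":0,"az":0.017,"jaw":1},{"x":-0.11,"y":0.74,"z":0.3,"ax":0,"ay":0,"az":0.017,"jaw":1},{"x":-0.11,"y":0.74,"z":0.5,"ax":0,"ay":0,"az":0.017,"jaw":1},{"x":-0.11,"y":0.74,"z":0.7,"ax":0,"ay":0,"az":0.017,"jaw":1},{"x":-0.11,"y":0.74,"z":0.82,"ax":0,"ay":0,"az":0.017,"jaw":1},{"x":-0.11,"y":0.74,"z":0.9,"ax":0,"ay":0,"az":0.017,"jaw":1},{"x":-0.11,"y":0.74,"z":0.917,"ax":0,"ay":0,"az":0.017,"jaw":1},{"x":-0.11,"y":0.74,"z":0.917,"ax":0,"ay":0,"az":0.017,"jaw":1}])

```text
time: 12.95
tool_pos: [506.3, -372.1, 10.6]
tcp_rot: [3.141, -0.001, 0.069]
contact_force: [0.6, 0.1, -0.1]
grip_width: 91.8
finger_force: 0.0
```

Call:
send_rows(rows=[{"x":0,"y":0,"z":0,"ax":0,"ay":0,"az":0,"jaw":0},{"x":0,"y":0,"z":0,"ax":0,"ay":0,"az":0,"jaw":-1},{"x":0,"y":0,"z":0,"ax":0,"ay":0,"az":0,"jaw":-1},{"x":0,"y":0,"z":0,"ax":0,"ay":0,"az":0,"jaw":-1},{"x":0,"y":0,"z":0,"ax":0,"ay":0,"az":0,"jaw":-1},{"x":0,"y":0,"z":0,"ax":0,"ay":0,"az":0,"jaw":-1},{"x":0,"y":0,"z":0,"ax":0,"ay":0,"az":0,"jaw":-1},{"x":0,"y":0,"z":0,"ax":0,"ay":0,"az":0,"jaw":-1},{"x":0,"y":0,"z":-0.2,"ax":0,"ay":0,"az":0,"jaw":-1},{"x":0,"y":0,"z":-0.5,"ax":0,"ay":0,"az":0,"jaw":-1}])

```text
time: 14.2
tool_pos: [504.7, -370.5, 108.6]
tcp_rot: [-3.137, 0.004, 0.069]
contact_force: [1.6, -0.9, -0.9]
grip_width: 33.8
finger_force: 29.9
```

Run:
```python
from h import *
to(376,-293,110,-71)
```

```text
from [ 504.7 -370.5  108.6    4. ] row x -0.615 y -0.431 z -0.007 az 1.249
```

Call:
send_rows(rows=[{"x":-0.2,"y":-0.1,"z":-0.2,"ax":0,"ay":0,"az":0.2,"jaw":-1},{"x":-0.6,"y":-0.75,"z":-0.2,"ax":0,"ay":0,"az":0.9,"jaw":-1},{"x":-0.6,"y":-0.75,"z":-0.2,"ax":0,"ay":0,"az":0.9,"jaw":-1},{"x":-0.6,"y":-0.75,"z":-0.2,"ax":0,"ay":0,"az":0.9,"jaw":-1},{"x":-0.6,"y":-0.75,"z":-0.2,"ax":0,"ay":0,"az":0.9,"jaw":-1},{"x":-0.6,"y":-0.75,"z":-0.2,"ax":0,"ay":0,"az":0.9,"jaw":-1},{"x":-0.6,"y":-0.75,"z":-0.2,"ax":0,"ay":0,"az":0.9,"jaw":-1},{"x":-0.6,"y":-0.75,"z":-0.2,"ax":0,"ay":0,"az":0.9,"jaw":-1},{"x":-0.6,"y":-0.75,"z":-0.2,"ax":0,"ay":0,"az":0.9,"jaw":-1},{"x":-0.6,"y":-0.75,"z":-0.2,"ax":0,"ay":0,"az":0.9,"jaw":-1}])

```text
time: 15.45
tool_pos: [375.8, -230.4, 149.8]
tcp_rot: [-3.142, 0.0, -0.873]
contact_force: [-0.4, 0.5, -1.6]
grip_width: 34.0
finger_force: 29.9
```

Run:
```python
from h import *
p,d,o=cap('wrist','w6.png'); seg('wrist',p,d,o)
to(375,-291.3,13.2,-71,o);print(o['time'])
```

```text
wrist bench z 0.2
green [303. 129.] 7534 med [ 374. -294.    3.] rect [ 373.7 -291.6] [64. 89.] long axis deg 108.5 ztop 10.0
green [109. 234.] 4223 med [ 451. -102.    4.] rect [452.5 -98.8] [66. 82.] long axis deg 46.3 ztop 36.0
green [ 44. 341.] 1822 med [437.  62.   4.] rect [436.9  60.6] [56. 62.] long axis deg 130.3 ztop 10.0
high [82. 24.] 2946 med [ 557. -246.   46.] rect [ 557.4 -245.1] [30. 37.] long axis deg 38.4 ztop 48.0
from [ 375.8 -230.4  149.8  -50. ] row x 0.231 y 0.199 z 0.683 az 0.350
15.45
```

View pics/w6.png

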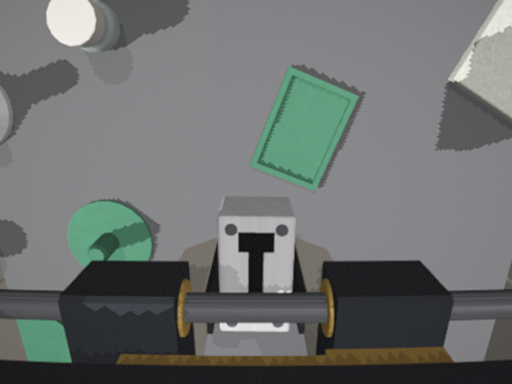

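The short green tray is at (304,129), empty and clear, with its centre at (374,-291.6) and yaw 108.5°. Placing now.

Call:
send_rows(rows=[{"x":0.1,"y":0.1,"z":0,"ax":0,"ay":0,"az":0.17,"jaw":-1},{"x":0.228,"y":0.204,"z":0,"ax":0,"ay":0,"az":0.358,"jaw":-1},{"x":0.228,"y":0.204,"z":0.2,"ax":0,"ay":0,"az":0.358,"jaw":-1},{"x":0.228,"y":0.204,"z":0.4,"ax":0,"ay":0,"az":0.358,"jaw":-1},{"x":0.228,"y":0.204,"z":0.55,"ax":0,"ay":0,"az":0.358,"jaw":-1},{"x":0.228,"y":0.204,"z":0.62,"ax":0,"ay":0,"az":0.358,"jaw":-1},{"x":0.228,"y":0.204,"z":0.66,"ax":0,"ay":0,"az":0.358,"jaw":-1},{"x":0.228,"y":0.204,"z":0.675,"ax":0,"ay":0,"az":0.358,"jaw":-1},{"x":0.228,"y":0.204,"z":0.682,"ax":0,"ay":0,"az":0.358,"jaw":-1},{"x":0.228,"y":0.204,"z":0.686,"ax":0,"ay":0,"az":0.358,"jaw":-1}])

```text
time: 16.75
tool_pos: [374.2, -291.8, 13.3]
tcp_rot: [-3.141, -0.001, -1.248]
contact_force: [0.5, -0.2, -1.3]
grip_width: 33.7
finger_force: 29.9
```

Call:
send_rows(rows=[{"x":0,"y":0,"z":0.003,"ax":0,"ay":0,"az":0,"jaw":-1},{"x":0,"y":0,"z":0.003,"ax":0,"ay":0,"az":0,"jaw":-1},{"x":0,"y":0,"z":0.003,"ax":0,"ay":0,"az":0,"jaw":-1},{"x":0,"y":0,"z":0.003,"ax":0,"ay":0,"az":0,"jaw":0.3},{"x":0,"y":0,"z":0.003,"ax":0,"ay":0,"az":0,"jaw":0.3},{"x":0,"y":0,"z":0.003,"ax":0,"ay":0,"az":0,"jaw":0.3},{"x":0,"y":0,"z":-0.1,"ax":0,"ay":0,"az":0,"jaw":0.3},{"x":0,"y":0,"z":-0.4,"ax":0,"ay":0,"az":0,"jaw":0.3},{"x":0,"y":0,"z":-0.7,"ax":0,"ay":0,"az":0,"jaw":0.3},{"x":0,"y":0,"z":-0.9,"ax":0,"ay":0,"az":0,"jaw":0.3}])

```text
time: 18.0
tool_pos: [374.2, -291.9, 195.5]
tcp_rot: [-3.14, -0.003, -1.248]
contact_force: [1.1, 0.4, -0.6]
grip_width: 59.8
finger_force: 0.0
```

Run:
```python
from h import *
p,d,o=cap('wrist'); seg('wrist',p,d,o)
print(o['tool_pos'],o['time'],o['grip_width'],o['contact_force'])
cv2.imwrite('pics/w7.png',cv2.resize(p[:260,:,::-1],(700,355)))
to(611,-118,150,-20,o)
```

```text
wrist bench z 0.0
green [256. 164.] 2627 med [ 379. -302.    4.] rect [ 372.7 -291.2] [64. 89.] long axis deg 108.5 ztop 9.0
high [387.  15.] 86 med [ 308. -468.   13.] rect [ 308.4 -468.1] [11. 17.] long axis deg 7.5 ztop 14.0
high [371.  60.] 190 med [ 305. -429.   13.] rect [ 306.6 -427. ] [13. 36.] long axis deg 89.8 ztop 14.0
high [ 60. 160.] 1846 med [ 558. -248.   46.] rect [ 559.  -247.3] [36. 36.] long axis deg 177.4 ztop 48.0
high [256. 174.] 2225 med [ 374. -293.   33.] rect [ 373.3 -292.2] [33. 60.] long axis deg 107.7 ztop 36.0
high [ 15. 250.] 1349 med [ 599. -125.   34.] rect [ 599.3 -121.6] [11. 29.] long axis deg 103.0 ztop 44.0
[ 374.2152229  -291.87212758  195.51160247] 18.0 59.769851896483026 [ 1.10400259  0.374485   -0.58800036]
from [ 374.2 -291.9  195.5  -71.5] row x -0.449 y -1.398 z 0.228 az -0.859
```

View pics/w7.png

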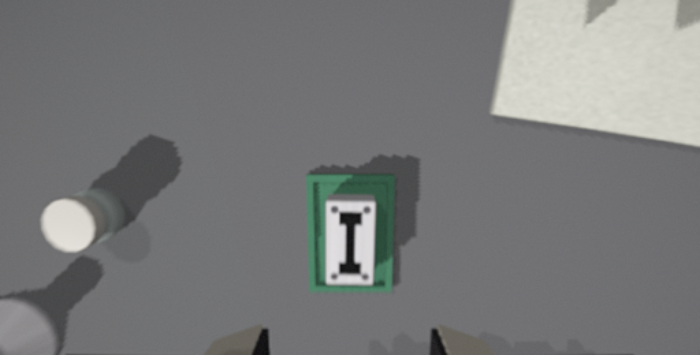

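The short mould (350,240) is flat in its tray with the jar untouched. Next is the funnel.

Call:
send_rows(rows=[{"x":-0.4,"y":-0.95,"z":0,"ax":0,"ay":0,"az":-0.8,"jaw":0.3},{"x":-0.4,"y":-0.95,"z":0,"ax":0,"ay":0,"az":-0.8,"jaw":0.3},{"x":-0.4,"y":-0.95,"z":0,"ax":0,"ay":0,"az":-0.8,"jaw":0.3},{"x":-0.4,"y":-0.95,"z":0,"ax":0,"ay":0,"az":-0.8,"jaw":0.3},{"x":-0.4,"y":-0.95,"z":0,"ax":0,"ay":0,"az":-0.8,"jaw":0.3},{"x":-0.4,"y":-0.95,"z":0,"ax":0,"ay":0,"az":-0.8,"jaw":0.3},{"x":-0.4,"y":-0.95,"z":0,"ax":0,"ay":0,"az":-0.8,"jaw":0.3},{"x":-0.4,"y":-0.95,"z":0,"ax":0,"ay":0,"az":-0.8,"jaw":0.3},{"x":-0.4,"y":-0.95,"z":0,"ax":0,"ay":0,"az":-0.8,"jaw":0.3},{"x":-0.4,"y":-0.95,"z":0,"ax":0,"ay":0,"az":-0.8,"jaw":0.3}])

```text
time: 19.3
tool_pos: [528.6, -155.5, 192.8]
tcp_rot: [-3.142, -0.0, -0.411]
contact_force: [0.1, 0.1, -0.3]
grip_width: 59.7
finger_force: 0.0
```

Run:
```python
from h import *
p,d,o=cap('wrist','w8.png'); seg('wrist',p,d,o)
to(611,-119,42,0,o);print(o['time'])
```

```text
wrist bench z 0.0
green [420. 231.] 1413 med [ 395. -297.    4.] rect [ 375.7 -290.6] [63. 90.] long axis deg 106.3 ztop 10.0
green [233. 256.] 3794 med [451. -96.   4.] rect [446.5 -92.5] [81. 83.] long axis deg 157.1 ztop 36.0
high [187. 109.] 2933 med [ 611. -119.   68.] rect [ 610.9 -119.4] [25. 25.] long axis deg 65.3 ztop 70.0
high [334. 107.] 1712 med [ 560. -247.   46.] rect [ 559.3 -246.7] [36. 36.] long axis deg 21.4 ztop 48.0
high [107. 218.] 1151 med [547.   2.  26.] rect [547.    2.8] [38. 38.] long axis deg 119.8 ztop 28.0
high [433. 246.] 1561 med [ 382. -302.   33.] rect [ 375.5 -295.1] [35. 53.] long axis deg 108.4 ztop 35.0
from [ 528.6 -155.5  192.8  -23.6] row x 0.305 y -0.332 z 0.754 az -0.393
19.3
```

Call:
send_rows(rows=[{"x":0.306,"y":-0.33,"z":0.1,"ax":0,"ay":0,"az":-0.39,"jaw":0.5},{"x":0.306,"y":-0.33,"z":0.2,"ax":0,"ay":0,"az":-0.39,"jaw":0.5},{"x":0.306,"y":-0.33,"z":0.3,"ax":0,"ay":0,"az":-0.39,"jaw":0.5},{"x":0.306,"y":-0.33,"z":0.45,"ax":0,"ay":0,"az":-0.39,"jaw":0.5},{"x":0.306,"y":-0.33,"z":0.6,"ax":0,"ay":0,"az":-0.39,"jaw":0.5},{"x":0.306,"y":-0.33,"z":0.7,"ax":0,"ay":0,"az":-0.39,"jaw":0.5},{"x":0.306,"y":-0.33,"z":0.754,"ax":0,"ay":0,"az":-0.39,"jaw":0.5},{"x":0.306,"y":-0.33,"z":0.754,"ax":0,"ay":0,"az":-0.39,"jaw":0},{"x":0.306,"y":-0.33,"z":0.754,"ax":0,"ay":0,"az":-0.39,"jaw":-0.3},{"x":0.306,"y":-0.33,"z":0.754,"ax":0,"ay":0,"az":-0.39,"jaw":-0.3}])

```text
time: 20.6
tool_pos: [611.7, -119.5, 43.0]
tcp_rot: [3.141, -0.002, -0.002]
contact_force: [-0.2, 0.4, -0.3]
grip_width: 43.3
finger_force: 0.0
```

Call:
send_rows(rows=[{"x":0,"y":0,"z":0,"ax":0,"ay":0,"az":0,"jaw":-1},{"x":0,"y":0,"z":0,"ax":0,"ay":0,"az":0,"jaw":-1},{"x":0,"y":0,"z":0,"ax":0,"ay":0,"az":0,"jaw":-1},{"x":0,"y":0,"z":0,"ax":0,"ay":0,"az":0,"jaw":-1},{"x":0,"y":0,"z":0,"ax":0,"ay":0,"az":0,"jaw":-1},{"x":0,"y":0,"z":0,"ax":0,"ay":0,"az":0,"jaw":-1},{"x":0,"y":0,"z":-0.1,"ax":0,"ay":0,"az":0,"jaw":-1},{"x":0,"y":0,"z":-0.3,"ax":0,"ay":0,"az":0,"jaw":-1},{"x":0,"y":0,"z":-0.5,"ax":0,"ay":0,"az":0,"jaw":-1},{"x":0,"y":0,"z":-0.5,"ax":0,"ay":0,"az":0,"jaw":-1}])

```text
time: 21.85
tool_pos: [612.9, -119.9, 145.1]
tcp_rot: [3.14, -0.006, -0.002]
contact_force: [0.4, -0.6, -0.9]
grip_width: 25.4
finger_force: 30.0
```

Run:
```python
from h import *
o=bot.get_obs();print(o['time'],o['finger_force'],o['grip_width']); to(445,74,145,0,o)
```

```text
21.85 29.999431521864608 25.425100520301772
from [ 6.129e+02 -1.199e+02  1.451e+02 -1.000e-01] row x -0.842 y -0.968 z 0.001 az -0.002
```

Call:
send_rows(rows=[{"x":-0.83,"y":-0.966,"z":0,"ax":0,"ay":0,"az":0,"jaw":-1},{"x":-0.83,"y":-0.966,"z":0,"ax":0,"ay":0,"az":0,"jaw":-1},{"x":-0.83,"y":-0.966,"z":0,"ax":0,"ay":0,"az":0,"jaw":-1},{"x":-0.83,"y":-0.966,"z":0,"ax":0,"ay":0,"az":0,"jaw":-1},{"x":-0.83,"y":-0.966,"z":0,"ax":0,"ay":0,"az":0,"jaw":-1},{"x":-0.83,"y":-0.966,"z":0,"ax":0,"ay":0,"az":0,"jaw":-1},{"x":-0.83,"y":-0.966,"z":0,"ax":0,"ay":0,"az":0,"jaw":-1},{"x":-0.83,"y":-0.966,"z":0,"ax":0,"ay":0,"az":0,"jaw":-1},{"x":-0.83,"y":-0.966,"z":0,"ax":0,"ay":0,"az":0,"jaw":-1},{"x":-0.83,"y":-0.966,"z":0,"ax":0,"ay":0,"az":0,"jaw":-1}])

```text
time: 23.1
tool_pos: [445.7, 74.0, 141.9]
tcp_rot: [3.142, -0.0, -0.003]
contact_force: [-0.3, -0.4, 0.6]
grip_width: 25.2
finger_force: 30.0
```

Run:
```python
from h import *
p,d,o=cap('side','sd2.png'); cv2.imwrite('pics/sd2c.png',cv2.resize(p[90:230,170:350,::-1],(720,560),interpolation=cv2.INTER_CUBIC))
to(444.8,74,45,0,o);print(o['time'])
```

```text
from [ 4.457e+02  7.400e+01  1.419e+02 -2.000e-01] row x -0.005 y -0.000 z 0.484 az -0.003
23.1
```

View pics/sd2c.png

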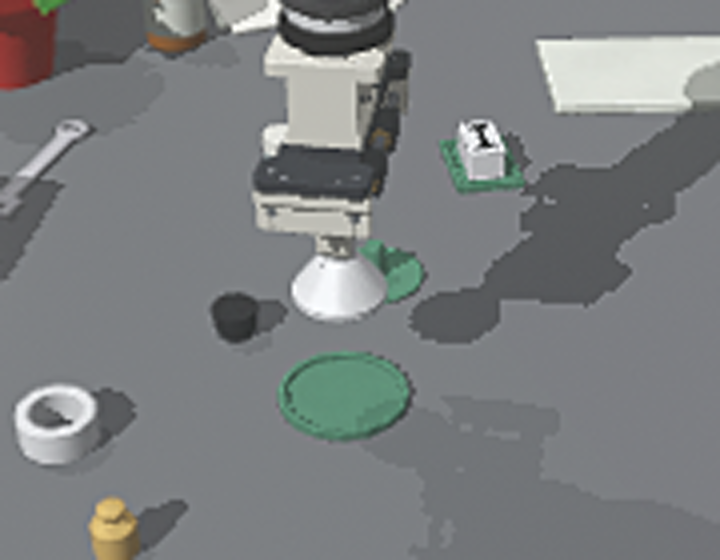

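The funnel hangs upright (340,285) above the dish (345,393). Lowering.

Call:
send_rows(rows=[{"x":-0.004,"y":0,"z":0.1,"ax":0,"ay":0,"az":0,"jaw":-1},{"x":-0.004,"y":0,"z":0.25,"ax":0,"ay":0,"az":0,"jaw":-1},{"x":-0.004,"y":0,"z":0.36,"ax":0,"ay":0,"az":0,"jaw":-1},{"x":-0.004,"y":0,"z":0.42,"ax":0,"ay":0,"az":0,"jaw":-1},{"x":-0.004,"y":0,"z":0.455,"ax":0,"ay":0,"az":0,"jaw":-1},{"x":-0.004,"y":0,"z":0.47,"ax":0,"ay":0,"az":0,"jaw":-1},{"x":-0.004,"y":0,"z":0.478,"ax":0,"ay":0,"az":0,"jaw":-1},{"x":-0.004,"y":0,"z":0.482,"ax":0,"ay":0,"az":0,"jaw":-1},{"x":-0.004,"y":0,"z":0.482,"ax":0,"ay":0,"az":0,"jaw":-1},{"x":-0.004,"y":0,"z":0.482,"ax":0,"ay":0,"az":0,"jaw":-1}])

```text
time: 24.4
tool_pos: [444.9, 74.3, 45.7]
tcp_rot: [3.142, -0.001, -0.002]
contact_force: [0.3, 0.2, -0.4]
grip_width: 24.9
finger_force: 30.0
```

Call:
send_rows(rows=[{"x":0,"y":0,"z":0.004,"ax":0,"ay":0,"az":0,"jaw":-1},{"x":0,"y":0,"z":0.005,"ax":0,"ay":0,"az":0,"jaw":-1},{"x":0,"y":0,"z":0.005,"ax":0,"ay":0,"az":0,"jaw":-1},{"x":0,"y":0,"z":0.005,"ax":0,"ay":0,"az":0,"jaw":0.3},{"x":0,"y":0,"z":0.005,"ax":0,"ay":0,"az":0,"jaw":0.3},{"x":0,"y":0,"z":0.005,"ax":0,"ay":0,"az":0,"jaw":0.3},{"x":0,"y":0,"z":-0.1,"ax":0,"ay":0,"az":0,"jaw":0.3},{"x":0,"y":0,"z":-0.3,"ax":0,"ay":0,"az":0,"jaw":0.3},{"x":0,"y":0,"z":-0.6,"ax":0,"ay":0,"az":0,"jaw":1},{"x":0,"y":0,"z":-0.75,"ax":0,"ay":0,"az":0,"jaw":1}])

```text
time: 25.65
tool_pos: [445.7, 74.3, 198.4]
tcp_rot: [3.142, -0.004, -0.002]
contact_force: [0.7, 0.5, -0.8]
grip_width: 75.4
finger_force: 0.0
```

Run:
```python
from h import *
p,d,o=cap('wrist'); seg('wrist',p,d,o)
print(o['tool_pos'],o['time'],o['contact_force'])
to(649,156,150,0,o)
cv2.imwrite('pics/w9.png',p[:300,:,::-1])
```

```text
wrist bench z 0.1
green [256. 167.] 3333 med [450.  73.   4.] rect [444.5  73.8] [99. 99.] long axis deg 154.2 ztop 10.0
green [413. 168.] 4558 med [449. -89.   4.] rect [445.5 -93.3] [82. 85.] long axis deg 54.0 ztop 35.0
green [255. 184.] 111 med [430.  75.   3.] rect [429.7  74.4] [10. 15.] long axis deg 62.7 ztop 5.0
high [53. 42.] 1248 med [570. 258.  42.] rect [570.9 259.7] [19. 19.] long axis deg 89.3 ztop 44.0
high [333.  66.] 1488 med [547.   4.  26.] rect [546.4   4. ] [38. 38.] long axis deg 29.4 ztop 28.0
high [255. 171.] 2920 med [445.  74.  71.] rect [444.9  74. ] [25. 26.] long axis deg 178.5 ztop 73.0
[445.68238757  74.28174893 198.41188925] 25.65 [ 0.71955534  0.48518681 -0.84710745]
from [ 4.457e+02  7.430e+01  1.984e+02 -1.000e-01] row x 1.016 y -0.411 z 0.242 az -0.002
```

View pics/w9.png

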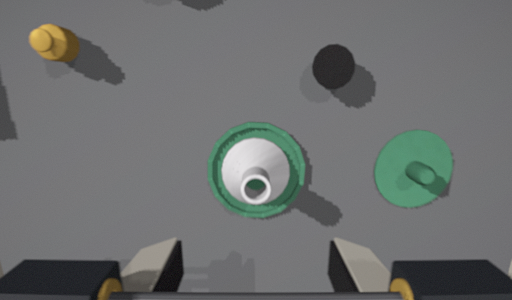

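The funnel is centred and flat in the dish (256,170), top at 71 mm. The post's tip is at (420,172). Next is the collar.

Call:
send_rows(rows=[{"x":0.7,"y":-0.41,"z":0,"ax":0,"ay":0,"az":0,"jaw":1},{"x":0.7,"y":-0.41,"z":0,"ax":0,"ay":0,"az":0,"jaw":1},{"x":0.7,"y":-0.41,"z":0,"ax":0,"ay":0,"az":0,"jaw":1},{"x":0.7,"y":-0.41,"z":0,"ax":0,"ay":0,"az":0,"jaw":1},{"x":0.7,"y":-0.41,"z":0,"ax":0,"ay":0,"az":0,"jaw":1},{"x":0.7,"y":-0.41,"z":0,"ax":0,"ay":0,"az":0,"jaw":1},{"x":0.7,"y":-0.41,"z":0,"ax":0,"ay":0,"az":0,"jaw":1},{"x":0.7,"y":-0.41,"z":0,"ax":0,"ay":0,"az":0,"jaw":1},{"x":0.7,"y":-0.41,"z":0,"ax":0,"ay":0,"az":0,"jaw":1},{"x":0.7,"y":-0.41,"z":0,"ax":0,"ay":0,"az":0,"jaw":1}])

```text
time: 26.95
tool_pos: [584.9, 155.9, 195.6]
tcp_rot: [3.142, -0.0, -0.002]
contact_force: [0.1, -1.1, 0.5]
grip_width: 91.5
finger_force: 0.0
```

Run:
```python
from h import *
p,d,o=cap('wrist'); seg('wrist',p,d,o)
to(649,156,9,0,o);print(o['time'])
```

```text
wrist bench z -0.0
green [ 56. 185.] 2274 med [580. 362.   5.] rect [550.7 382.2] [ 64. 133.] long axis deg 4.9 ztop 10.0
green [310. 264.] 918 med [480.  98.   4.] rect [471.2  93.4] [36. 85.] long axis deg 123.5 ztop 9.0
green [469. 256.] 253 med [482. -91.   3.] rect [482.9 -91.5] [10. 51.] long axis deg 88.7 ztop 5.0
high [257. 109.] 1802 med [648. 154.  28.] rect [647.5 154.2] [58. 59.] long axis deg 89.8 ztop 31.0
high [ 37. 204.] 4148 med [556. 382.  34.] rect [552.2 382.8] [ 36. 100.] long axis deg 4.4 ztop 36.0
high [153. 187.] 869 med [571. 259.  42.] rect [570.7 259.2] [18. 18.] long axis deg 165.6 ztop 44.0
high [403. 209.] 1129 med [548.   4.  26.] rect [547.2   3.5] [37. 38.] long axis deg 71.8 ztop 28.0
high [325. 280.] 1080 med [461.  76.  32.] rect [460.6  76.2] [10. 35.] long axis deg 91.0 ztop 38.0
high [338. 327.] 242 med [437.  73.  71.] rect [439.   74.1] [14. 26.] long axis deg 90.7 ztop 73.0
from [ 5.849e+02  1.559e+02  1.956e+02 -1.000e-01] row x 0.321 y -0.001 z 0.933 az -0.002
26.95
```

Call:
send_rows(rows=[{"x":0.314,"y":0.007,"z":0.1,"ax":0,"ay":0,"az":0,"jaw":1},{"x":0.314,"y":0.007,"z":0.2,"ax":0,"ay":0,"az":0,"jaw":1},{"x":0.314,"y":0.007,"z":0.4,"ax":0,"ay":0,"az":0,"jaw":1},{"x":0.314,"y":0.007,"z":0.6,"ax":0,"ay":0,"az":0,"jaw":1},{"x":0.314,"y":0.007,"z":0.75,"ax":0,"ay":0,"az":0,"jaw":1},{"x":0.314,"y":0.007,"z":0.86,"ax":0,"ay":0,"az":0,"jaw":1},{"x":0.314,"y":0.007,"z":0.91,"ax":0,"ay":0,"az":0,"jaw":1},{"x":0.314,"y":0.007,"z":0.928,"ax":0,"ay":0,"az":0,"jaw":1},{"x":0.314,"y":0.007,"z":0.928,"ax":0,"ay":0,"az":0,"jaw":1},{"x":0.314,"y":0.007,"z":0.928,"ax":0,"ay":0,"az":0,"jaw":0.5}])

```text
time: 28.25
tool_pos: [648.4, 154.5, 11.0]
tcp_rot: [-3.141, -0.002, -0.002]
contact_force: [-0.5, -0.5, 0.4]
grip_width: 85.7
finger_force: 0.0
```

Call:
send_rows(rows=[{"x":0,"y":0,"z":0,"ax":0,"ay":0,"az":0,"jaw":-1},{"x":0,"y":0,"z":0,"ax":0,"ay":0,"az":0,"jaw":-1},{"x":0,"y":0,"z":0,"ax":0,"ay":0,"az":0,"jaw":-1},{"x":0,"y":0,"z":0,"ax":0,"ay":0,"az":0,"jaw":-1},{"x":0,"y":0,"z":0,"ax":0,"ay":0,"az":0,"jaw":-1},{"x":0,"y":0,"z":0,"ax":0,"ay":0,"az":0,"jaw":-1},{"x":0,"y":0,"z":-0.2,"ax":0,"ay":0,"az":0,"jaw":-1},{"x":0,"y":0,"z":-0.5,"ax":0,"ay":0,"az":0,"jaw":-1},{"x":0,"y":0,"z":-0.7,"ax":0,"ay":0,"az":0,"jaw":-1},{"x":0,"y":0,"z":-0.7,"ax":0,"ay":0,"az":0,"jaw":-1}])

```text
time: 29.5
tool_pos: [649.5, 154.7, 153.4]
tcp_rot: [-3.141, -0.007, -0.002]
contact_force: [0.0, 0.0, -3.5]
grip_width: 58.4
finger_force: 30.0
```

Run:
```python
from h import *
o=bot.get_obs();print(o['time'],o['finger_force'],o['grip_width']); to(390,-90,150,0,o)
```

```text
29.5 29.999556373804808 58.35963891975351
from [ 6.495e+02  1.547e+02  1.534e+02 -1.000e-01] row x -1.295 y 1.226 z 0.017 az -0.002
```

Call:
send_rows(rows=[{"x":-0.95,"y":0.95,"z":0,"ax":0,"ay":0,"az":0,"jaw":-1},{"x":-0.95,"y":0.95,"z":0,"ax":0,"ay":0,"az":0,"jaw":-1},{"x":-0.95,"y":0.95,"z":0,"ax":0,"ay":0,"az":0,"jaw":-1},{"x":-0.95,"y":0.95,"z":0,"ax":0,"ay":0,"az":0,"jaw":-1},{"x":-0.95,"y":0.95,"z":0,"ax":0,"ay":0,"az":0,"jaw":-1},{"x":-0.95,"y":0.95,"z":0,"ax":0,"ay":0,"az":0,"jaw":-1},{"x":-0.95,"y":0.95,"z":0,"ax":0,"ay":0,"az":0,"jaw":-1},{"x":-0.95,"y":0.95,"z":0,"ax":0,"ay":0,"az":0,"jaw":-1},{"x":-0.95,"y":0.95,"z":0,"ax":0,"ay":0,"az":0,"jaw":-1},{"x":-0.95,"y":0.95,"z":0,"ax":0,"ay":0,"az":0,"jaw":-1}])

```text
time: 30.75
tool_pos: [457.5, -34.8, 149.8]
tcp_rot: [-3.142, 0.0, -0.001]
contact_force: [0.0, -0.5, -2.9]
grip_width: 59.0
finger_force: 30.0
```

Call:
send_rows(rows=[{"x":-0.34,"y":0.28,"z":0,"ax":0,"ay":0,"az":0,"jaw":-1},{"x":-0.34,"y":0.28,"z":0,"ax":0,"ay":0,"az":0,"jaw":-1},{"x":-0.34,"y":0.28,"z":0,"ax":0,"ay":0,"az":0,"jaw":-1},{"x":-0.34,"y":0.28,"z":0,"ax":0,"ay":0,"az":0,"jaw":-1},{"x":-0.34,"y":0.28,"z":0,"ax":0,"ay":0,"az":0,"jaw":-1},{"x":-0.34,"y":0.28,"z":0,"ax":0,"ay":0,"az":0,"jaw":-1},{"x":-0.34,"y":0.28,"z":0,"ax":0,"ay":0,"az":0,"jaw":-1},{"x":-0.34,"y":0.28,"z":0,"ax":0,"ay":0,"az":0,"jaw":-1},{"x":-0.34,"y":0.28,"z":0,"ax":0,"ay":0,"az":0,"jaw":-1},{"x":-0.34,"y":0.28,"z":0,"ax":0,"ay":0,"az":0,"jaw":-1}])

```text
time: 32.0
tool_pos: [389.2, -91.0, 149.9]
tcp_rot: [-3.142, -0.0, -0.002]
contact_force: [-0.4, 0.3, -2.7]
grip_width: 58.8
finger_force: 30.0
```

Run:
```python
from h import *
p,d,o=cap('wrist','w10.png'); seg('wrist',p,d,o)
X=cloud('wrist',d,o); hsv=cv2.cvtColor(p,cv2.COLOR_RGB2HSV)
g=(hsv[...,0]>60)&(hsv[...,0]<95)&(hsv[...,1]>90)&(abs(X[...,0]-449)<60)&(abs(X[...,1]+92)<60)
t=X[g&(X[...,2]>31)&(X[...,2]<40)]; print('tip',len(t),t.mean(0),t.min(0),t.max(0))
e=X[g&(X[...,2]<8)]; print('disc',e.min(0),e.max(0), cv2.minEnclosingCircle(e[:,:2].astype(np.float32)))
print(o['time']); to(448,-92,60,0,o)
```

```text
wrist bench z 0.1
green [ 76. 115.] 4315 med [457.  62.   4.] rect [445.3  73.7] [ 99. 100.] long axis deg 63.7 ztop 10.0
green [257. 115.] 7253 med [448. -93.   4.] rect [446.4 -92.5] [82. 82.] long axis deg 57.1 ztop 36.0
green [454. 188.] 2411 med [ 390. -268.    4.] rect [ 373.6 -290.4] [65. 90.] long axis deg 108.4 ztop 9.0
high [131.   5.] 418 med [532.   3.  26.] rect [531.4   2.2] [ 8. 30.] long axis deg 88.3 ztop 28.0
high [ 55. 122.] 5295 med [445.  73.  71.] rect [445.1  73.5] [25. 26.] long axis deg 103.7 ztop 73.0
high [477. 203.] 3101 med [ 374. -287.   33.] rect [ 373.3 -289.3] [35. 56.] long axis deg 108.2 ztop 35.0
tip 376 [446.52240971 -92.4901285   33.4504557 ] [ 437.74034415 -100.52442973   31.00587646] [454.85229442 -83.99589842  36.44179263]
disc [ 404.52383337 -134.09438446    1.22941151] [487.35557885 -51.01967829   7.18612868] ((446.0017395019531, -92.57012176513672), 41.57200241088867)
32.0
from [ 3.892e+02 -9.100e+01  1.499e+02 -1.000e-01] row x 0.294 y 0.004 z 0.450 az -0.002
```

View pics/w10.png

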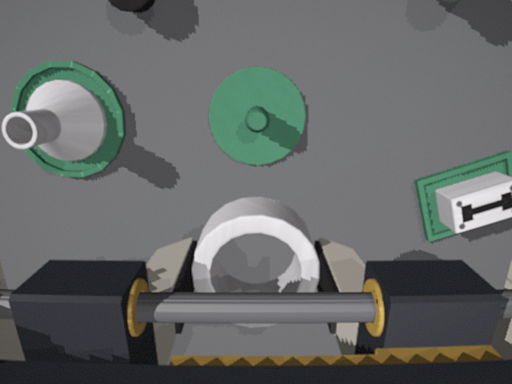

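The post (257,117) is clear, with its axis at (446.3,-92.5). The collar is held level (257,262). Lowering over the post.

Call:
send_rows(rows=[{"x":0.286,"y":0.007,"z":0,"ax":0,"ay":0,"az":0,"jaw":-1},{"x":0.286,"y":0.007,"z":0.1,"ax":0,"ay":0,"az":0,"jaw":-1},{"x":0.286,"y":0.007,"z":0.3,"ax":0,"ay":0,"az":0,"jaw":-1},{"x":0.286,"y":0.007,"z":0.4,"ax":0,"ay":0,"az":0,"jaw":-1},{"x":0.286,"y":0.007,"z":0.5,"ax":0,"ay":0,"az":0,"jaw":-1},{"x":0.286,"y":0.007,"z":0.58,"ax":0,"ay":0,"az":0,"jaw":-1},{"x":0.286,"y":0.007,"z":0.64,"ax":0,"ay":0,"az":0,"jaw":-1},{"x":0.286,"y":0.007,"z":0.665,"ax":0,"ay":0,"az":0,"jaw":-1},{"x":0.286,"y":0.007,"z":0.674,"ax":0,"ay":0,"az":0,"jaw":-1},{"x":0.286,"y":0.007,"z":0.676,"ax":0,"ay":0,"az":0,"jaw":-1}])

```text
time: 33.3
tool_pos: [446.7, -92.6, 15.1]
tcp_rot: [3.141, -0.001, -0.002]
contact_force: [0.2, -0.5, -2.0]
grip_width: 58.8
finger_force: 30.0
```

Call:
send_rows(rows=[{"x":0,"y":0,"z":0.004,"ax":0,"ay":0,"az":0,"jaw":-1},{"x":0,"y":0,"z":0.006,"ax":0,"ay":0,"az":0,"jaw":-1},{"x":0,"y":0,"z":0.006,"ax":0,"ay":0,"az":0,"jaw":-1},{"x":0,"y":0,"z":0.006,"ax":0,"ay":0,"az":0,"jaw":1},{"x":0,"y":0,"z":0.006,"ax":0,"ay":0,"az":0,"jaw":1},{"x":0,"y":0,"z":0.006,"ax":0,"ay":0,"az":0,"jaw":1},{"x":0,"y":0,"z":0.006,"ax":0,"ay":0,"az":0,"jaw":1},{"x":0,"y":0,"z":-0.2,"ax":0,"ay":0,"az":0,"jaw":1},{"x":0,"y":0,"z":-0.5,"ax":0,"ay":0,"az":0,"jaw":1},{"x":0,"y":0,"z":-0.8,"ax":0,"ay":0,"az":0,"jaw":1}])

```text
time: 34.55
tool_pos: [446.0, -92.4, 176.3]
tcp_rot: [-3.141, 0.001, -0.002]
contact_force: [1.2, -0.3, 0.4]
grip_width: 91.6
finger_force: 0.0
```

Call:
send_rows(rows=[{"x":0,"y":0,"z":-0.1,"ax":0,"ay":0,"az":0,"jaw":1},{"x":0,"y":0,"z":-0.2,"ax":0,"ay":0,"az":0,"jaw":1},{"x":0,"y":0,"z":-0.2,"ax":0,"ay":0,"az":0,"jaw":1},{"x":0,"y":0,"z":-0.2,"ax":0,"ay":0,"az":0,"jaw":1},{"x":0,"y":0,"z":-0.2,"ax":0,"ay":0,"az":0,"jaw":1},{"x":0,"y":0,"z":-0.2,"ax":0,"ay":0,"az":0,"jaw":1},{"x":0,"y":0,"z":-0.2,"ax":0,"ay":0,"az":0,"jaw":1},{"x":0,"y":0,"z":-0.2,"ax":0,"ay":0,"az":0,"jaw":1},{"x":0,"y":0,"z":-0.2,"ax":0,"ay":0,"az":0,"jaw":1},{"x":0,"y":0,"z":-0.2,"ax":0,"ay":0,"az":0,"jaw":1}])

```text
time: 35.8
tool_pos: [446.4, -92.5, 214.8]
tcp_rot: [3.142, -0.0, -0.002]
contact_force: [-0.5, -0.1, 0.1]
grip_width: 92.0
finger_force: 0.0
```

Run:
```python
from h import *
p,d,o=cap('wrist'); seg('wrist',p,d,o); print(o['tool_pos'],o['grip_width'])
cv2.imwrite('pics/w11.png',p[:,:,::-1])
p,d,_=cap('scene'); seg('scene',p,d)
```

```text
wrist bench z 0.1
green [110. 162.] 2636 med [458.  62.   4.] rect [445.4  73.5] [ 99. 100.] long axis deg 132.8 ztop 10.0
green [255. 153.] 1370 med [465. -92.   4.] rect [446.6 -92.4] [81. 82.] long axis deg 55.9 ztop 7.0
green [255. 167.] 875 med [448. -92.   5.] rect [443.8 -92.7] [35. 37.] long axis deg 120.5 ztop 36.0
green [416. 218.] 1478 med [ 392. -270.    4.] rect [ 373.6 -290.9] [65. 90.] long axis deg 108.8 ztop 9.0
high [419.  54.] 1925 med [ 559. -246.   45.] rect [ 558.9 -246.5] [36. 37.] long axis deg 101.4 ztop 48.0
high [155.  67.] 1365 med [547.   3.  26.] rect [546.8   3.1] [38. 38.] long axis deg 142.3 ztop 29.0
high [ 98. 170.] 3143 med [445.  73.  71.] rect [445.   73.6] [25. 26.] long axis deg 163.2 ztop 73.0
high [255. 170.] 1669 med [448. -93.  32.] rect [446.8 -92.8] [58. 58.] long axis deg 179.2 ztop 34.0
high [434. 232.] 2123 med [ 375. -291.   33.] rect [ 374.4 -291.7] [36. 60.] long axis deg 106.9 ztop 35.0
[446.40532374 -92.54460268 214.75218183] 92.01121279206615
scene bench z 0.2
green [339. 191.] 140 med [586. 362.   5.] rect [554.3 379. ] [ 63. 13
[... 563 characters left out ...]
1 med [739. 489.  78.] rect [738.3 486. ] [13. 47.] long axis deg 51.3 ztop 80.0
high [312. 197.] 100 med [573. 256.  41.] rect [571.8 256. ] [14. 17.] long axis deg 110.6 ztop 44.0
high [192. 215.] 279 med [449. -96.  33.] rect [448.5 -95.3] [56. 58.] long axis deg 109.7 ztop 37.0
high [118. 224.] 296 med [ 377. -293.   33.] rect [ 377.2 -293.2] [37. 59.] long axis deg 108.0 ztop 38.0
high [237. 222.] 127 med [548.   0.  26.] rect [547.    1.5] [36. 38.] long axis deg 101.2 ztop 29.0
high [ 43. 239.] 89 med [ 312. -491.   13.] rect [ 311.6 -488.4] [35. 66.] long axis deg 102.8 ztop 16.0
high [156. 255.] 257 med [ 561. -249.   46.] rect [ 561.1 -248.1] [35. 35.] long axis deg 128.8 ztop 49.0
```

View pics/w11.png

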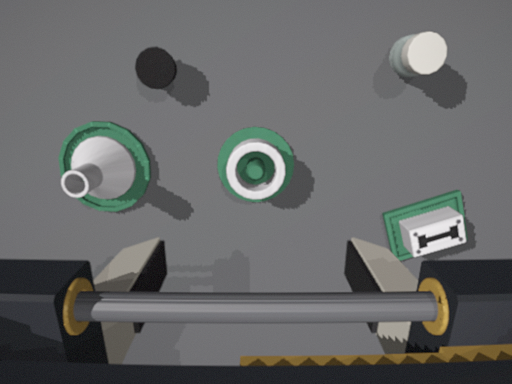

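The collar sits flat over the post (255,168), top at 32 mm. The funnel (100,168) and short mould (435,230) are home, and the jar and weight have not moved. Handing in.

```bash
python3 -c "
from plant import bot
print(bot.close_job())"
```

```text
the job is handed in; nothing more can be done
None
```

All four parts were put down and let go, each flat in its own green place by the cameras, with the jar and the weight still where they stood; I handed the job in at about 36 s of robot time, and the hand-in gave no verdict.

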